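# Gauge two resin castings and sort out the swollen one

## Task

One of the two orange castings has swollen. Find out which with the sloping gauge: stand a casting flat on the ramp above the two jaws and slide it down between them, never forcing one that sticks. Leave the casting that slides through in the pocket below the jaws, put the one that does not fit in the yellow tray, and leave everything else where it is.

Things in the scene. Friction and masses are not known exactly. Their poses are not given: they have to be found in the camera images.
- casting_a: orange resin casting: round body 30 mm tall with a central round stub, 14 mm diameter and 40 mm long, on top (70 mm in all, about 45 g). Starts upright on the table. Origin: centre of its underside; z along the stub. One casting's body is 30 mm in diameter, the other's, swollen, 37 mm; which is which is not told; the stubs are equal
- casting_b: orange resin casting: round body 30 mm tall with a central round stub, 14 mm diameter and 40 mm long, on top (70 mm in all, about 45 g). Starts upright on the table. Origin: centre of its underside; z along the stub. One casting's body is 30 mm in diameter, the other's, swollen, 37 mm; which is which is not told; the stubs are equal
- ramp: white gauge ramp, fixed, 120 mm wide, sloping 30 degrees. Origin: on its upper face midway between the jaws, 62 mm above the table. x points up the slope, y across it, z square out of the face (the ramp rises roughly towards world +y). Landing above the jaws: x = +8 to +85 mm. Pocket below them: x = -8 to -79 mm, closed by a end wall 40 mm high. Side rails 10 mm high at y = +-56 to 60 mm
- jaws: two fixed aluminium jaws on the ramp, one on either side of a gap 33 mm wide, open at the top. Same origin and axes as the ramp: each jaw spans x = -8 to +8 mm, from y = 16.5 to 56 mm on its side, and is 25 mm high above the ramp face. A 37 mm body pushed down the slope stops with its axis near x = +16 mm
- reject_tray: yellow open tray for rejects, fixed, 95 x 95 mm outside, 40 mm high, walls and floor 4 mm thick. Origin: centre of its underside, z up
- mould_box: open cardboard mould box, 95 x 95 mm, 55 mm high, with dark green and white lumps in it; fixed; not used. Origin: centre of its underside
- jar: closed glass jar with a white lid, 56 mm diameter, 75 mm tall, loose, to be left alone. Origin: centre of its underside
- cup: white plastic mixing cup, 64 mm rim diameter, 60 mm tall, loose, to be left alone. Origin: centre of its underside
- brush: paint brush about 170 mm long lying on the table, loose, to be left alone. Origin: near its middle, on its underside
Mind the look-alikes: they are no part of the job. Leave any pink or purple look-alike of the casting_b alone.

How it is judged:
On the way:
1. a casting is between the jaws, standing square on the ramp face (within 15 degrees, underside within 12 mm of the face): only the one that fits can be (((x of casting_a in the frame of ramp between -0.012 and 0.012 m and y of casting_a in the frame of ramp between -0.006 and 0.006 m and z of casting_a in the frame of ramp between -0.004 and 0.012 m and angle between the z axis of casting_a and the z axis of ramp, either way round below 0.26 rad) or (x of casting_b in the frame of ramp between -0.012 and 0.012 m and y of casting_b in the frame of ramp between -0.006 and 0.006 m and z of casting_b in the frame of ramp between -0.004 and 0.012 m and angle between the z axis of casting_b and the z axis of ramp, either way round below 0.26 rad))), for 0.04 s.
At the end, for the whole second after the job is handed in: The fitting casting rests in the pocket, its base centre 20 to 79 mm below the jaws' middle, between the rails, within 30 mm of the ramp face; the swollen one stands or lies in the yellow tray, its base centre inside the walls and under 30 mm above the tray's base; both at rest (((x of casting_a in the frame of ramp between -0.079 and -0.02 m and y of casting_a in the frame of ramp between -0.056 and 0.056 m and z of casting_a in the frame of ramp between -0.004 and 0.03 m and x of casting_b in the frame of reject_tray between -0.0435 and 0.0435 m and y of casting_b in the frame of reject_tray between -0.0435 and 0.0435 m and z of casting_b in the frame of reject_tray between 0 and 0.03 m and linear speed of each of casting_a, casting_b below 0.02 m/s) or (x of casting_b in the frame of ramp between -0.079 and -0.02 m and y of casting_b in the frame of ramp between -0.056 and 0.056 m and z of casting_b in the frame of ramp between -0.004 and 0.03 m and x of casting_a in the frame of reject_tray between -0.0435 and 0.0435 m and y of casting_a in the frame of reject_tray between -0.0435 and 0.0435 m and z of casting_a in the frame of reject_tray between 0 and 0.03 m and linear speed of each of casting_a, casting_b below 0.02 m/s))); the robot touches nothing.
It fails at once if a casting is forced against the jaws with more than 45 N (contact force between any of casting_a, casting_b and jaws above 45 N).
It fails at once if the jar is moved by more than 30 mm (distance of jar from where it was at the start of the episode above 0.03 m).
It fails at once if the cup is moved by more than 30 mm (distance of cup from where it was at the start of the episode above 0.03 m).
It fails at once if the brush is moved by more than 30 mm (distance of brush from where it was at the start of the episode above 0.03 m).
It also fails if it takes over 72 s, if anything falls off the work surface, if the arm or the gripper's body presses on something with over 40 N, if the wrist force passes 120 N, or if a joint passes its speed limit or range.

## Robot

A 7-joint arm with a two-finger parallel gripper is mounted at the origin on the work surface. World frame = base frame: x ahead of the robot, y to its left, z up, the work surface at z = 0. Lengths are in m, angles in rad, forces in N, time in s.
With the tool pointing down it reaches from about 0.425 to 0.825 m from the base axis. Payload 3.6 kg.
Tool frame: the origin (TCP) lies midway between the tips of the shut fingers; the grasp point (between the pads) lies 19 mm behind it (manip.pinch_z is the distance from the TCP to the grasp point, in m); z points along the fingers, y is the line along which they close (so a half turn about z gives the same grasp; the last joint's range is limited). The gripper opens to 93 mm and grips with 3 to 60 N. Pads are 15 mm wide; open, the fingers measure 128 mm over their backs; the gripper's body (75 mm by 188 mm) begins 65 mm behind the grasp point.
Start: joints at [-1.246, 0.615, -0.013, 1.423, 0.008, 1.103, -0.04], TCP at [0.223, 0.61, 0.219] pointing down, gripper open.
Joint ranges: [-3.12, 3.12], [-0.3, 2.06], [-1.34, 1.32], [0.26, 2.42], [-1.36, 4.5], [0.01, 1.98], [-2.84, 2.84]. Speed limits (rad/s): [2.79, 2.79, 3.14, 3.14, 3.14, 3.14, 3.14].

## Interface

Orientations are given as a unit quaternion [x, y, z, w].
In Python, from rig import manip, eyes gives the robot as it stands. The module is installed in compiled form; this text tells all that it offers.
- The arm moves only by the tool step_arm, never from a script. Its argument "plan" is a list of rows, each an object with "dp": the shift along the world's x, y, z in cm, a list of three; "roll": the turn about the world's z in degrees; "jaw": the closure, from 0 (fully open) to 1 (shut). A call has 1 to 20 rows; each row shifts and turns the commanded pose from where the row before left it; what a row does not reach is not made up. A row lasts 1/8 s, in which the tool goes at most 62.5 mm and 10.7 degrees, less where a joint would pass 70% of its speed; a pose out of reach is approached as far as the arm can. A call is refused whole if a number of a shift passes 6.25 or a number of a turn 10.7, either way. A call with a gripper value outside its range is refused whole. The fingers move at their own pace and stop on an object; "newtons" is the grip in N (left out, the last holds). Time passes only in rows, so rows that do not move let the fingers close. It gives the time, the measured TCP pose, the force, the opening and the grip force at its end, in the units of the state.
- manip.state(): the state, without advancing time (a new reading comes with each control period).
- eyes.snapshot(name): name is "scene" or "top"; returns a dict with "img" (480x640x3 uint8, red, green, blue), "fx", "fy", "cx", "cy" (pixels), "position" and "orientation" of the camera in the world. Camera axes: x right, y down, z forward; pixel columns grow to the right and rows downward; lengths in m; the calibration is good to about 2 mm. A picture is of the moment at which its call begins. There is no depth.
- manip.job_done(): hands the job in; it is judged then, once.
The state is a dict: "t": time; "joints": joint angles; "dq": joint speeds; "effort": joint torques, N m; "ee_pos": TCP position; "orientation": TCP orientation; "contact_force": force on the tool from outside, world axes, zero at the start; "wrist_torque": the same for the moment, N m; "finger_gap": opening from 0.0 (shut) to 1.0 (fully open); "gripper_force": force on a finger pad.
Only numpy, scipy, OpenCV 4.12 (cv2) and the standard library are available. Lean on these libraries where they do the work, as an engineer would, in place of code of your own. Each camera call takes 0.05 s, during which the arm holds its last target. There are 200 camera calls.

## Working session

There is one attempt and no reset: what is moved stays moved. The work goes in short steps, Python scripts to look and compute and a tool call to move; the robot and the scene stay as the last step left them, time stands still between calls to the robot, and variables do not carry over. Pictures are saved under pics/ and viewed, at most 10 in all, crops included, and the job is handed in when it is done.

Besides the shell and the picture viewer there is one more tool, called after "Request:" as a command line: name --argument value ..., lists and objects as JSON in quotes. step_arm: Moves the arm, as the interface text tells. Its arguments: {"type":"object","properties":{"plan":{"type":"array"},"newtons":{"type":"number"}},"required":["plan"]}

```bash
mkdir -p pics; cat > h.py <<'E'
import numpy as np, cv2
from scipy.spatial.transform import Rotation as R
from rig import manip, eyes
def ray(s,u,v):
    d=R.from_quat(s["orientation"]).apply([(u-s["cx"])/s["fx"],(v-s["cy"])/s["fy"],1.]); return np.array(s["position"]),d
def onz(s,u,v,z):
    p,d=ray(s,u,v); return p+d*(z-p[2])/d[2]
def proj(s,P):
    q=R.from_quat(s["orientation"]).inv().apply(np.array(P)-s["position"]); return q[...,0]/q[...,2]*s["fx"]+s["cx"],q[...,1]/q[...,2]*s["fy"]+s["cy"]
def snap(n,f=None):
    s=eyes.snapshot(n)
    if f: cv2.imwrite("pics/"+f,cv2.cvtColor(s["img"],cv2.COLOR_RGB2BGR))
    return s
E
python3 - <<'E'
from h import *
print(manip.state(), manip.pinch_z)
for n in("scene","top"):
    s=snap(n,n+"0.png"); print(n,s["position"],s["orientation"],s["fx"],s["cx"],s["cy"])
    h=cv2.cvtColor(s["img"],cv2.COLOR_RGB2HSV)
    for nm,lo,hi in(("orange",(5,120,80),(18,255,255)),("yellow",(22,120,80),(35,255,255)),("pink",(135,50,60),(179,255,255))):
        k,l,st,c=cv2.connectedComponentsWithStats(cv2.inRange(h,lo,hi))
        for i in range(1,k):
            if st[i,4]>60: print(nm,st[i],c[i].round(1))
E
```

```text
{'t': 0.0, 'joints': array([-1.2465053 ,  0.61591373, -0.01261912,  1.42492084,  0.0081239 ,
        1.10343699, -0.04041965]), 'dq': array([ 3.24967525e-04,  1.05040670e-05,  4.34728420e-04, -5.13263595e-04,
       -1.40076188e-03, -2.82460021e-04, -4.37807440e-04]), 'effort': array([ 1.98740981e-04, -4.58940339e+01,  2.09049862e-01, -1.65745175e+01,
       -6.10127253e-02,  2.05738406e-02,  2.29485049e-04]), 'ee_pos': array([0.22308259, 0.60964758, 0.21747751]), 'orientation': array([ 1.74467865e-01,  9.84661991e-01, -1.29882712e-03, -2.00032839e-04]), 'contact_force': array([ 0.97707054, -0.70363808,  0.43167   ]), 'wrist_torque': array([-0.01141482, -0.00814304, -0.05626557]), 'gripper_force': 0.0, 'finger_gap': 1.0031192254863357} 0.0188
scene [1.19333805 0.21265941 0.91107408] [ 0.57769682  0.75478903 -0.24487891 -0.19129616] 540.21607884914 316.99561779718414 237.85727406702748
orange [183   0  37   5 103] [204.4   1.4]
orange [301   0  16  14 133] [307.9   5.6]
orange [ 429    0  197   35 2452] [528.4  14.6]
orange [127   3 102  19 203] [175.5  12.1]
orange [116  10  66  12 2
[... 3197 characters left out ...]
range [465 329  76  12 384] [496.3 334.9]
orange [ 14 336  34   9 123] [ 32.5 340.1]
orange [346 339  34   6  99] [363.9 342.1]
orange [531 341  78  20 441] [569.5 350.9]
orange [285 350  32   5  77] [300.2 352.1]
orange [426 354  49   7 179] [448.6 356.6]
orange [ 32 357  47  15 285] [ 51.7 364.9]
orange [    0   374   344   106 15772] [149.9 430.1]
orange [538 394 102  14 535] [595.7 399.8]
orange [ 363  424  193   49 4179] [483.5 446.6]
orange [330 460  43  15 279] [350.  465.8]
orange [398 469 131  11 724] [463.4 476.3]
yellow [ 466  256   56   55 2111] [492.  283.4]
pink [210 267  14  13 131] [216.7 272.6]
pink [211 301  15  14 164] [218.2 307.9]
pink [244 313  15  14 161] [251.1 319.5]
```

View pics/scene0.png

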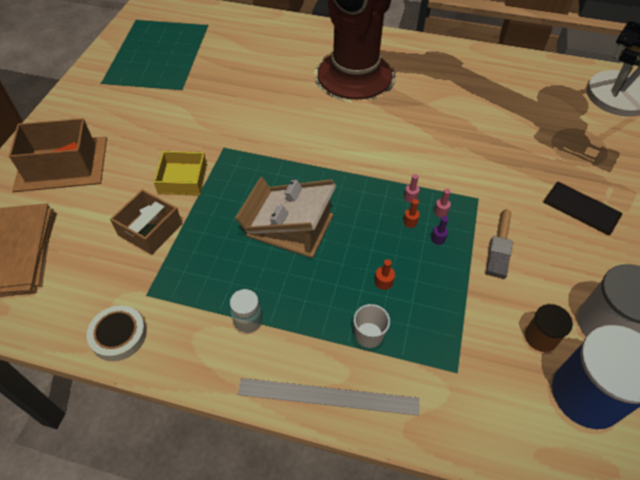

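View pics/top0.png

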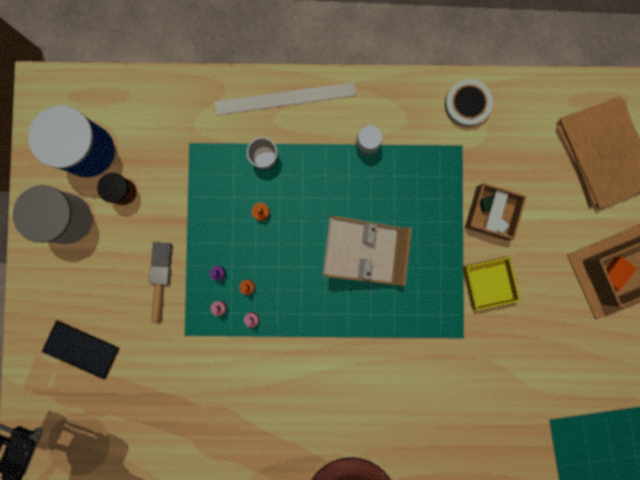

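The top view shows two orange castings, at px (260,211) with a body about 17 px wide and at (247,287) about 14 px wide. The pink and purple ones at (217,273), (218,308) and (251,320) are look-alikes. The ramp's jaws are near (368,250) and the yellow tray is at (492,283). The castings' identity and the ramp pose need an enlarged crop.

```bash
python3 - <<'E'
from h import *
t=cv2.imread("pics/top0.png");s=cv2.imread("pics/scene0.png")
a=cv2.resize(t[205:305,315:420],None,fx=4,fy=4,interpolation=cv2.INTER_CUBIC)
b=cv2.resize(s[170:260,230:345],None,fx=3.4,fy=3.4,interpolation=cv2.INTER_CUBIC)
c=cv2.resize(t[195:335,200:275],None,fx=2,fy=2,interpolation=cv2.INTER_CUBIC)
im=np.zeros((600,800,3),np.uint8)
im[:400,:420]=a; im[:b.shape[0],421:421+b.shape[1]][:, :379]=b[:,:379]; im[310:590,500:650]=c
cv2.imwrite("pics/crop1.png",im)
S=snap("top");img=S["img"];h=cv2.cvtColor(img,cv2.COLOR_RGB2HSV)
m=cv2.inRange(h,(0,150,80),(16,255,255))
for n in("scene","top"):
    S=snap(n);h=cv2.cvtColor(S["img"],cv2.COLOR_RGB2HSV)
    m=cv2.inRange(h,(0,160,90),(14,255,255)); k,l,st,c=cv2.connectedComponentsWithStats(m)
    for i in range(1,k):
        x,y,w,hh,A=st[i]
        if A>100 and (n=="top" and 200<x<275 and 190<y<330 or n=="scene" and 360<x<430 and 190<y<300):
            print(n,st[i],c[i]); p=c[i]
            if n=="top": print(" z=.03:",onz(S,*p,.03), "span mm",[ (onz(S,x+w,p[1],.03)-onz(S,x,p[1],.03))[1]*1e3,(onz(S,p[0],y+hh,.03)-onz(S,p[0],y,.03))[0]*1e3])
            else: print(" stub top z=.07:",onz(S,x+w/2,y+1,.07),"body width mm",np.linalg.norm(onz(S,x+w,y+hh-10,.02)-onz(S,x,y+hh-10,.02))*1e3)
S=snap("top");h=cv2.cvtColor(S["img"],cv2.COLOR_RGB2HSV)
m=cv2.inRange(h,(22,120,80),(35,255,255));ct=max(cv2.findContours(m,0,2)[0],key=cv2.contourArea)
r=cv2.minAreaRect(ct);print(r,onz(S,*r[0],.03),[onz(S,*q,.04)[:2].round(4) for q in cv2.boxPoints(r)])
print(S["img"][235:262:3,360:380:3].tolist())
E
```

```text
scene [405 199  14  27 179] [412.64804469 212.77094972]
 stub top z=.07: [0.45413675 0.21959435 0.07      ] body width mm 29.571704110113416
scene [376 267  19  21 218] [384.9587156  276.19266055]
 stub top z=.07: [0.63085335 0.19831507 0.07      ] body width mm 36.902298192170655
top [252 203  17  17 207] [260.06763285 210.9178744 ]
 z=.03: [0.61820137 0.19858304 0.03      ] span mm [np.float64(-36.09127193722933), np.float64(-36.24259830728005)]
top [240 280  14  14 144] [246.59722222 286.72222222]
 z=.03: [0.45770324 0.22457402 0.03      ] span mm [np.float64(-29.47236515951368), np.float64(-29.348055811682762)]
((492.8529357910156, 283.0882568359375), (47.83317184448242, 48.917823791503906), 77.47119140625) [ 0.46952947 -0.29383785  0.03      ] [array([ 0.5069, -0.2305]), array([ 0.5299, -0.3307]), array([ 0.4328, -0.3511]), array([ 0.41  , -0.2513])]
[[[155, 145, 125], [112, 107, 95], [105, 101, 94], [128, 120, 113], [129, 121, 113], [127, 118, 104], [154, 144, 124]], [[149, 141, 122], [113, 105, 96], [102, 95, 90], [133, 124, 116], [127, 121, 111], [116, 107, 94], [153, 144, 124]], [[149, 137, 119], [103, 100, 90], [100, 92, 86], [129, 122, 115], [128, 123, 113], [118, 109, 96], [153, 146, 126]], [[151, 136, 120], [133, 122, 106], [101, 94, 81], [98, 88, 78], [102, 95, 83], [135, 124, 104], [153, 141, 121]], [[147, 133, 114], [150, 134, 117], [140, 130, 110], [121, 111, 96], [110, 100, 86], [139, 128, 110], [152, 141, 122]], [[148, 134, 118], [150, 139, 118], [149, 136, 118], [149, 135, 115], [153, 141, 125], [151, 138, 119], [151, 141, 121]], [[151, 135, 119], [153, 139, 119], [152, 138, 120], [148, 137, 117], [153, 140, 121], [153, 141, 123], [152, 140, 121]], [[152, 138, 120], [150, 137, 117], [151, 139, 120], [151, 136, 120], [149, 136, 117], [152, 142, 122], [154, 143, 125]], [[122, 113, 98], [116, 107, 96], [127, 116, 104], [141, 130, 116], [148, 137, 119], [150, 137, 119], [154, 142, 123]]]
```

View pics/crop1.png

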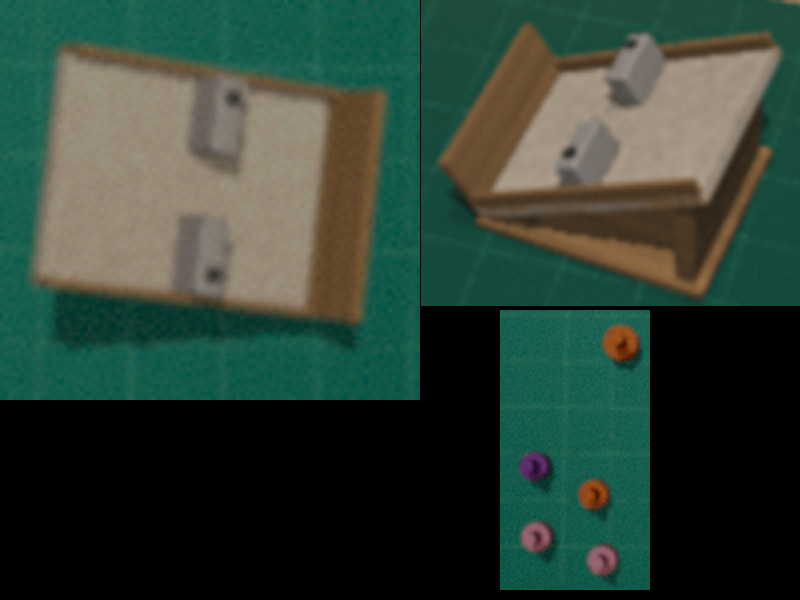

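The enlarged crop shows the orange casting at px (247,287) is about 29.5 mm wide in both views, so it should fit. The one at (260,211) is about 36.5 mm, so it should be the swollen one. The pink and purple ones are not part of the job. The ramp's corners and jaws are visible: uphill corners at crop (62,46) and (33,282), end wall at (385,92) and (360,322).

```bash
cat >> h.py <<'E'
def hz(x,z): return .062+x*.5+z*.8660254
E
python3 - <<'E'
from h import *
T=snap("top");S=snap("scene")
ft=lambda u,v:(315+u/4-.4,205+v/4-.4)
fs=lambda u,v:(230+(u-421)/3.4-.4,170+v/3.4-.4)
c=np.cos(np.pi/6)
def show(n,s,f,L):
    P=[]
    for (u,v,x,y,z) in L:
        p=onz(s,*f(u,v),hz(x/1e3,z/1e3))[:2]; P.append((p,(x*c-z*.5)/1e3,y/1e3)); 
    W=np.array([p[0] for p in P]);Q=np.array([[p[1],p[2]] for p in P])
    # rigid 2D (Kabsch), ramp xh->world, y: handed (xh,y) -> (X,Y)
    wm,qm=W.mean(0),Q.mean(0);U,_,V=np.linalg.svd((Q-qm).T@(W-wm));D=np.diag([1,np.sign(np.linalg.det(U@V))]);Rm=(U@D@V).T
    o=wm-Rm@qm; print(n,"origin",o.round(4),"yaw xdir",np.degrees(np.arctan2(Rm[1,0],Rm[0,0])).round(2),"det",np.linalg.det(Rm).round(2)); print(((W-(Q@Rm.T+o))@Rm*1e3).round(1).tolist())
    return o
show("top",T,ft,[(62,46,85,-60,10),(33,282,85,60,10),(385,92,-83,-60,40),(360,322,-83,60,40)])
show("scene",S,fs,[(776,36,85,60,10),(697,183,85,-58,10),(528,25,-81,60,40),(443,163,-81,-60,40)])
g=cv2.cvtColor(T["img"],cv2.COLOR_RGB2GRAY)
for u in range(362,377,1): print(u,g[218:280,u].tolist())
E
```

```text
top origin [ 0.5345 -0.015 ] yaw xdir 83.68 det 1.0
[[4.4, 1.4], [5.0, -1.2], [-4.7, 0.0], [-4.7, -0.2]]
scene origin [ 0.5332 -0.0168] yaw xdir 83.2 det 1.0
[[3.1, 0.1], [1.4, 0.3], [-2.6, -0.7], [-1.9, 0.3]]
362 [77, 71, 82, 94, 86, 88, 106, 124, 138, 140, 142, 139, 136, 135, 126, 126, 121, 125, 124, 121, 117, 115, 111, 107, 114, 120, 130, 138, 137, 138, 137, 136, 136, 141, 140, 140, 142, 141, 142, 138, 125, 108, 101, 98, 99, 101, 98, 100, 103, 97, 100, 97, 101, 102, 101, 101, 98, 99, 99, 91, 87, 80]
363 [70, 72, 80, 85, 87, 87, 99, 113, 117, 123, 123, 125, 121, 113, 112, 105, 109, 109, 106, 106, 103, 102, 100, 97, 98, 102, 120, 133, 137, 136, 141, 136, 139, 139, 137, 140, 137, 138, 138, 138, 121, 107, 98, 102, 103, 101, 102, 100, 100, 100, 100, 104, 106, 107, 107, 107, 109, 108, 104, 99, 88, 74]
364 [67, 74, 83, 88, 88, 80, 88, 101, 107, 106, 104, 105, 107, 104, 101, 100, 103, 101, 99, 98, 101, 101, 96, 94, 86, 97, 115, 125, 137, 134, 141, 135, 139, 137, 143, 138, 139, 140, 144, 137, 123, 106, 102, 104, 106, 108, 109, 108, 109, 111, 110, 109, 111, 117, 123, 118, 125, 125, 120, 108
[... 2925 characters left out ...]
0, 138, 139, 137, 135, 138, 142, 140, 144, 142, 141, 144, 142, 143, 140, 143, 136, 122]
375 [71, 68, 69, 77, 83, 93, 97, 113, 115, 115, 106, 99, 91, 97, 101, 113, 116, 118, 118, 116, 112, 105, 108, 108, 117, 126, 124, 125, 124, 127, 134, 134, 136, 141, 143, 140, 146, 145, 141, 139, 140, 143, 136, 139, 140, 138, 132, 135, 139, 137, 139, 140, 140, 142, 142, 136, 139, 138, 144, 141, 138, 132]
376 [69, 70, 73, 78, 87, 90, 96, 105, 103, 116, 120, 118, 118, 109, 111, 115, 124, 125, 129, 129, 129, 129, 127, 133, 132, 137, 139, 137, 138, 137, 139, 140, 138, 139, 140, 140, 138, 140, 142, 141, 141, 141, 142, 139, 137, 135, 130, 134, 136, 142, 140, 144, 143, 143, 144, 140, 141, 142, 146, 142, 138, 130]
```

Request:
step_arm --plan '[{"dp": [4,-6,0],"roll": -10.5,"jaw": 0.65},{"dp": [4,-6,0],"roll": -10.5,"jaw": 0.65},{"dp": [4,-6,0],"roll": -10.5,"jaw": 0.65},{"dp": [4,-6,0],"roll": -10.5,"jaw": 0.65},{"dp": [4,-6,0],"roll": -10.5,"jaw": 0.65},{"dp": [3.4,-6,0],"roll": -8,"jaw": 0.65},{"dp": [0,-2.5,0],"roll": 0,"jaw": 0.65},{"dp": [0,0,0],"roll": 0,"jaw": 0.65}]' --newtons 5

```text
t: 1.4
ee_pos: [0.428, 0.269, 0.219]
orientation: [0.648, 0.761, 0.0, 0.0]
contact_force: [0.5, 0.2, 0.4]
finger_gap: 0.35
gripper_force: 0.0
```

```bash
python3 - <<'E'
from h import *
T=snap("top");S=snap("scene")
p=onz(T,370.,250.9,hz(0,.025)); d=np.array([np.cos(np.radians(83.4)),np.sin(np.radians(83.4))]); e=np.array([d[1],-d[0]])
print("gap top",p,"origin",p[:2]+d*.0125, "lateral of fitted origin rel gap", (np.array([.534,-.016])-p[:2]-d*.0125)@e)
for z,v in((.07,199.5),(.03,212),(.0,225)): print(z,onz(S,412.4,v,z))
print("proj of guess body top/bottom", [proj(T,[.457,.225,z]) for z in(0,.03,.07)],[proj(S,[.457,.225,z]) for z in(0,.03,.07)])
print(manip.state()["joints"])
E
```

```text
gap top [ 0.53346678 -0.03044885  0.08365063] origin [ 0.53490349 -0.01803169] lateral of fitted origin rel gap -0.0011310219843797672
0.07 [0.45259889 0.22017004 0.07      ]
0.03 [0.45141864 0.22596308 0.03      ]
0.0 [4.61482978e-01 2.32055989e-01 1.11022302e-16]
proj of guess body top/bottom [(np.float64(248.13019163722993), np.float64(286.6440514171199)), (np.float64(246.38945940677917), np.float64(287.0559917906484)), (np.float64(243.93297322315686), np.float64(287.6373137299722))] [(np.float64(409.45632597025474), np.float64(222.70500101784995)), (np.float64(411.5207057462573), np.float64(213.90922774826603)), (np.float64(414.41483038844126), np.float64(201.57813224806756))]
[-0.82181273  0.40370872  0.29987636  1.83853434 -0.14817149  0.92012488
 -0.28866672]
```

Request:
step_arm --plan '[{"dp": [1.5,-2.5,-4],"roll": -8,"jaw": 0.65},{"dp": [1.4,-2,-4],"roll": -7.7,"jaw": 0.65},{"dp": [0,0,-2.2],"roll": 0,"jaw": 0.65},{"dp": [0,0,0],"roll": 0,"jaw": 0.65}]'

```text
t: 2.0
ee_pos: [0.455, 0.2278, 0.115]
orientation: [0.744, 0.668, -0.002, -0.001]
contact_force: [-0.5, -0.3, 1.1]
finger_gap: 0.35
gripper_force: 0.0
```

```bash
python3 - <<'E'
from h import *
print(manip.state()["ee_pos"],manip.state()["orientation"],manip.state()["contact_force"])
s=snap("scene"); cv2.imwrite("pics/c2.png",cv2.resize(cv2.cvtColor(s["img"],cv2.COLOR_RGB2BGR)[120:260,340:500],None,fx=4,fy=4))
E
```

```text
[0.45495844 0.22778332 0.11497926] [ 0.74372186  0.66848625 -0.00171134 -0.00099793] [-0.54020912 -0.34816634  1.13418727]
```

View pics/c2.png

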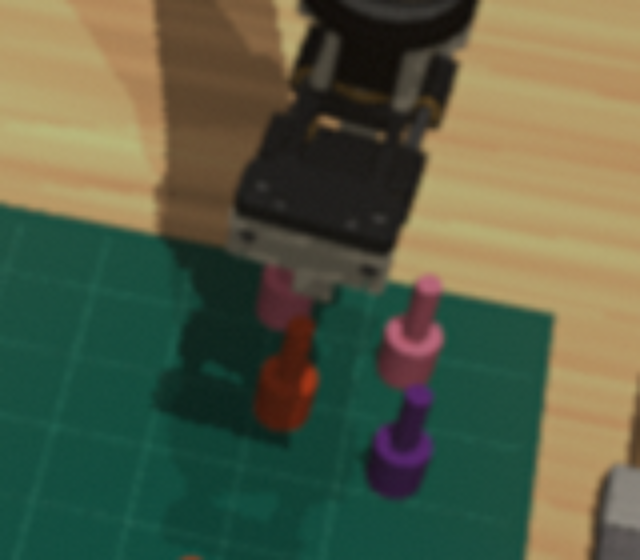

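The gripper is over the orange casting, with the stub top at crop (300,320) and the finger just above it at (315,290). The pink and purple ones stand clear.

Request:
step_arm --plan '[{"dp": [0.1,-0.2,-3],"roll": 0,"jaw": 0.65},{"dp": [0,0,-3],"roll": 0,"jaw": 0.65},{"dp": [0,0,-1.8],"roll": 0,"jaw": 0.65},{"dp": [0,0,0],"roll": 0,"jaw": 0.65},{"dp": [0,0,0],"roll": 0,"jaw": 1},{"dp": [0,0,0],"roll": 0,"jaw": 1},{"dp": [0,0,0],"roll": 0,"jaw": 1}]' --newtons 5

```text
t: 2.92
ee_pos: [0.4581, 0.2245, 0.0395]
orientation: [0.745, 0.667, 0.001, 0.0]
contact_force: [0.6, -0.5, 2.4]
finger_gap: 0.149
gripper_force: 5.0
```

Request:
step_arm --plan '[{"dp": [0,0,4],"jaw": 1,"roll": 0},{"dp": [0,0,5],"jaw": 1,"roll": 0},{"dp": [1,-2,4],"jaw": 1,"roll": 0},{"dp": [2,-5,0],"jaw": 1,"roll": 0},{"dp": [2,-5,0],"jaw": 1,"roll": 0},{"dp": [2,-5,0],"jaw": 1,"roll": 0},{"dp": [1.1,-3.2,0],"jaw": 1,"roll": 0},{"dp": [0,0,0],"jaw": 1,"roll": 0},{"dp": [0,0,0],"jaw": 1,"roll": 0}]'

```text
t: 4.05
ee_pos: [0.5379, 0.0234, 0.1685]
orientation: [0.744, 0.668, 0.0, -0.001]
contact_force: [-0.3, 0.8, -1.3]
finger_gap: 0.147
gripper_force: 5.0
```

```bash
cat >> h.py <<'E'
O=np.array([.5345,-.017]);d=np.array([np.cos(np.radians(83.4)),np.sin(np.radians(83.4))]);e=np.array([d[1],-d[0]])
def rampc(p):
    h=(np.array(p[:2])-O)@d; y=(np.array(p[:2])-O)@e; v=p[2]-.062
    return np.array([h*.8660254+v*.5, y, -h*.5+v*.8660254])*1e3
def st():
    s=manip.state(); g=s["ee_pos"]+[0,0,.0188]; print("t %.2f"%s["t"],s["ee_pos"].round(4),"grasp ramp mm",rampc(g).round(1),"F",s["contact_force"].round(1),"M",s["wrist_torque"].round(2),"gap",round(s["finger_gap"]*93,1))
def two(f,zt=None):
    T=snap("top");S=snap("scene")
    a=cv2.resize(T["img"][205:305,315:420],None,fx=4,fy=4,interpolation=cv2.INTER_CUBIC);b=cv2.resize(S["img"][130:250,235:345],None,fx=3.4,fy=3.4,interpolation=cv2.INTER_CUBIC)
    im=np.zeros((410,800,3),np.uint8);im[:400,:420]=a;im[:b.shape[0],422:422+b.shape[1]]=b[:, :378]
    cv2.imwrite("pics/"+f,im[...,::-1]); return T,S
def orange(s,box):
    x0,y0,x1,y1=box;h=cv2.cvtColor(s["img"],cv2.COLOR_RGB2HSV);m=cv2.inRange(h,(0,150,60),(12,255,255));q=np.zeros_like(m);q[y0:y1,x0:x1]=m[y0:y1,x0:x1]
    k,l,t,c=cv2.connectedComponentsWithStats(q);i=1+np.argmax(t[1:,4]) if k>1 else 0;return t[i],c[i]
E
python3 - <<'E'
from h import *
st();T,S=two("c3.png");print(orange(T,(315,200,425,305)),orange(S,(235,120,345,260)))
E
```

```text
t 4.05 [0.5379 0.0234 0.1685] grasp ramp mm [97.7 -1.3 88.2] F [-0.3  0.8 -1.3] M [-0.07  0.06 -0.04] gap 13.6
(array([ 320,  205,   69,  100, 4853], dtype=int32), array([353.2616938 , 256.05233876])) (array([301, 176,  16,  21, 205], dtype=int32), array([309.28292683, 187.70731707]))
```

View pics/c3.png

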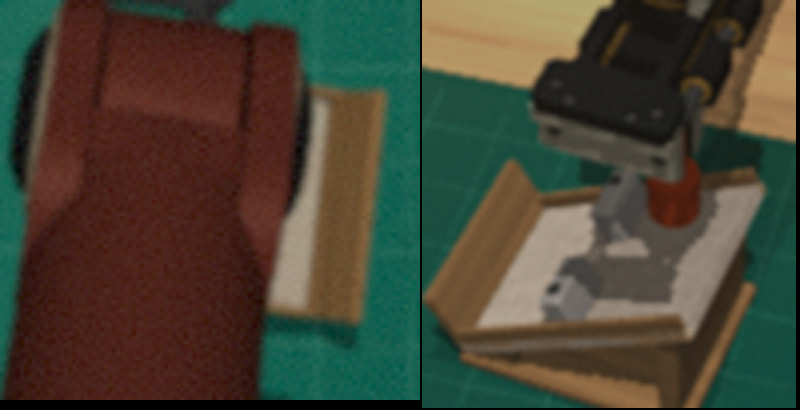

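The top view is blocked by the arm. The scene view shows the casting hanging above the landing at crop (675,200), behind the jaws at (565,290) and (620,200).

Request:
step_arm --plan '[{"dp": [0.1,0,-1.5],"jaw": 1,"roll": 0},{"dp": [0,0,-1],"jaw": 1,"roll": 0},{"dp": [0,0,-0.5],"jaw": 1,"roll": 0},{"dp": [0,0,-0.4],"jaw": 1,"roll": 0},{"dp": [0,0,0],"jaw": 1,"roll": 0},{"dp": [0,0,0],"jaw": 1,"roll": 0}]' --newtons 3

```text
t: 4.9
ee_pos: [0.5397, 0.0219, 0.1349]
orientation: [0.745, 0.667, 0.0, 0.0]
contact_force: [-0.3, 0.4, -0.6]
finger_gap: 0.151
gripper_force: 3.0
```

```bash
python3 -c "
from h import *
st()"
```

```text
t 4.90 [0.5397 0.0219 0.1349] grasp ramp mm [79.9  0.7 59.8] F [-0.3  0.4 -0.6] M [-0.06  0.07  0.02] gap 14.0
```

Request:
step_arm --plan '[{"dp": [0,0,-0.3],"jaw": 1,"roll": 0},{"dp": [-0.05,-0.43,-0.25],"jaw": 1,"roll": 0},{"dp": [-0.05,-0.43,-0.25],"jaw": 1,"roll": 0},{"dp": [-0.05,-0.43,-0.25],"jaw": 1,"roll": 0},{"dp": [-0.05,-0.43,-0.25],"jaw": 1,"roll": 0},{"dp": [-0.05,-0.43,-0.25],"jaw": 1,"roll": 0},{"dp": [0,0,0],"jaw": 1,"roll": 0}]' --newtons 3

```text
t: 5.78
ee_pos: [0.5364, -0.0001, 0.1186]
orientation: [0.745, 0.667, -0.001, -0.0]
contact_force: [0.0, -0.6, -0.1]
finger_gap: 0.152
gripper_force: 3.0
```

```bash
python3 - <<'E'
from h import *
st();S=snap("scene");cv2.imwrite("pics/c4.png",cv2.resize(S["img"][140:250,235:345],None,fx=5,fy=5,interpolation=2)[...,::-1]);print(orange(S,(235,120,345,260)))
E
```

```text
t 5.78 [ 5.364e-01 -1.000e-04  1.186e-01] grasp ramp mm [52.5 -0.  56.8] F [ 0.  -0.6 -0.1] M [-0.24  0.11 -0.05] gap 14.1
(array([296, 188,  15,  22, 206], dtype=int32), array([303.11650485, 200.24757282]))
```

View pics/c4.png

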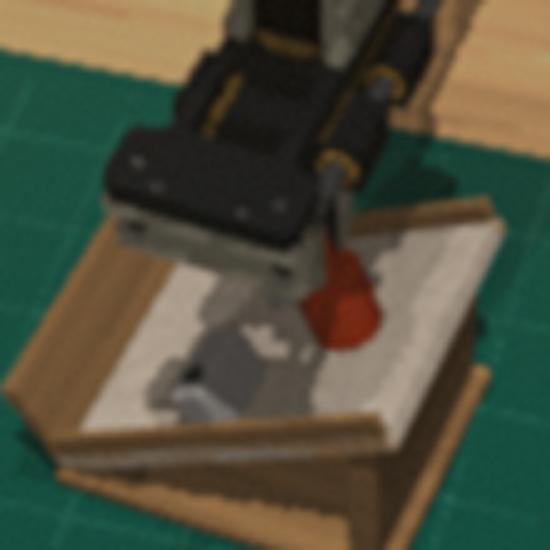

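The casting has tipped flat onto the ramp at crop (340,305), with the jaws below at (210,385). I'll slide it down towards the jaws.

Request:
step_arm --plan '[{"dp": [-0.05,-0.47,-0.27],"jaw": 1,"roll": 0},{"dp": [-0.05,-0.47,-0.27],"jaw": 1,"roll": 0},{"dp": [-0.05,-0.47,-0.27],"jaw": 1,"roll": 0},{"dp": [-0.06,-0.47,-0.27],"jaw": 1,"roll": 0},{"dp": [-0.06,-0.47,-0.27],"jaw": 1,"roll": 0},{"dp": [0,0,0],"jaw": 1,"roll": 0}]'

```text
t: 6.58
ee_pos: [0.534, -0.0236, 0.1054]
orientation: [0.745, 0.667, -0.0, -0.0]
contact_force: [-0.3, -0.3, -1.0]
finger_gap: 0.149
gripper_force: 3.0
```

```bash
python3 - <<'E'
from h import *
st();S=snap("scene");cv2.imwrite("pics/c5.png",cv2.resize(S["img"][150:250,235:345],None,fx=6,fy=6,interpolation=2)[...,::-1]);t,c=orange(S,(235,120,345,260));print(t,c)
E
```

```text
t 6.58 [ 0.534  -0.0236  0.1054] grasp ramp mm [25.4  0.3 57.2] F [-0.3 -0.3 -1. ] M [-0.06  0.08  0.03] gap 13.9
[284 190  16  21 211] [292.16113744 201.2464455 ]
```

View pics/c5.png

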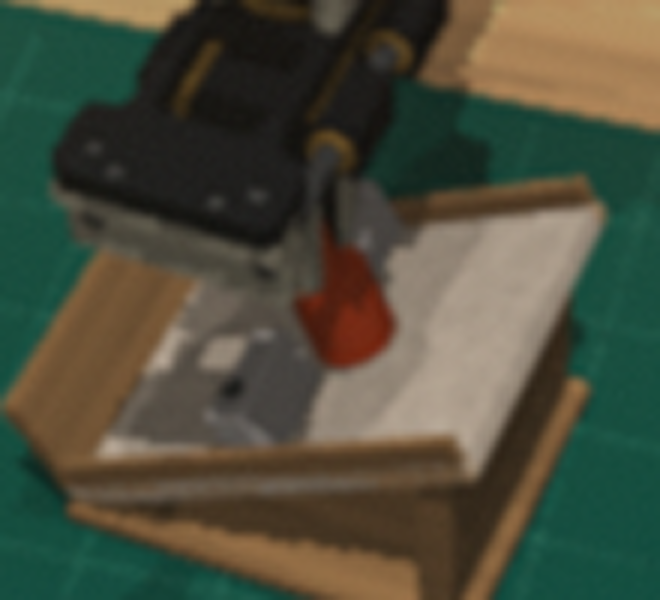

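The casting stands flat just above the gap at crop (345,310). The near jaw is at (270,390) and the far jaw at (380,215). I'll go slowly into the gap and watch the force.

Request:
step_arm --plan '[{"dp": [-0.04,-0.34,-0.2],"jaw": 1,"roll": 0},{"dp": [-0.04,-0.34,-0.2],"jaw": 1,"roll": 0},{"dp": [-0.04,-0.34,-0.2],"jaw": 1,"roll": 0},{"dp": [0,0,0],"jaw": 1,"roll": 0}]'

```text
t: 7.12
ee_pos: [0.5329, -0.0337, 0.0995]
orientation: [0.745, 0.667, -0.0, -0.0]
contact_force: [0.3, 0.5, -1.1]
finger_gap: 0.146
gripper_force: 3.0
```

```bash
python3 - <<'E'
from h import *
st();S=snap("scene");t,c=orange(S,(235,120,345,260));print(t,c)
E
```

```text
t 7.12 [ 0.5329 -0.0337  0.0995] grasp ramp mm [13.6  0.3 57.1] F [ 0.3  0.5 -1.1] M [-0.07  0.07 -0.01] gap 13.6
[280 189  16  22 190] [287.90526316 201.05789474]
```

Request:
step_arm --plan '[{"dp": [-0.04,-0.34,-0.2],"jaw": 1,"roll": 0},{"dp": [-0.04,-0.34,-0.2],"jaw": 1,"roll": 0},{"dp": [-0.04,-0.34,-0.2],"jaw": 1,"roll": 0},{"dp": [0,0,0],"jaw": 1,"roll": 0},{"dp": [0,0,0],"jaw": 1,"roll": 0}]'

```text
t: 7.8
ee_pos: [0.532, -0.0433, 0.0936]
orientation: [0.745, 0.667, 0.0, -0.0]
contact_force: [0.1, -0.3, -0.3]
finger_gap: 0.152
gripper_force: 3.0
```

```bash
python3 - <<'E'
from h import *
st();S=snap("scene");t,c=orange(S,(235,120,345,260));print(t,c)
E
```

```text
t 7.80 [ 0.532  -0.0433  0.0936] grasp ramp mm [ 2.3  0.5 56.9] F [ 0.1 -0.3 -0.3] M [-0.11  0.1   0.02] gap 14.1
[275 191  16  19 157] [283.68152866 200.56687898]
```

Request:
step_arm --plan '[{"dp": [-0.05,-0.43,-0.25],"jaw": 1,"roll": 0},{"dp": [-0.05,-0.43,-0.25],"jaw": 1,"roll": 0},{"dp": [-0.05,-0.43,-0.25],"jaw": 1,"roll": 0},{"dp": [-0.05,-0.43,-0.25],"jaw": 1,"roll": 0},{"dp": [-0.05,-0.43,-0.25],"jaw": 1,"roll": 0},{"dp": [-0.05,-0.43,-0.25],"jaw": 1,"roll": 0},{"dp": [-0.05,-0.43,-0.25],"jaw": 1,"roll": 0},{"dp": [-0.05,-0.43,-0.25],"jaw": 1,"roll": 0},{"dp": [-0.05,-0.43,-0.25],"jaw": 1,"roll": 0},{"dp": [-0.05,-0.43,-0.25],"jaw": 1,"roll": 0},{"dp": [0,0,0],"jaw": 1,"roll": 0}]'

```text
t: 9.22
ee_pos: [0.5267, -0.0869, 0.0684]
orientation: [0.745, 0.667, -0.0, -0.0]
contact_force: [0.4, 0.8, -0.6]
finger_gap: 0.149
gripper_force: 3.0
```

```bash
python3 - <<'E'
from h import *
st();S=snap("scene");t,c=orange(S,(235,120,345,260));print(t,c);cv2.imwrite("pics/c6.png",cv2.resize(S["img"][150:250,235:345],None,fx=6,fy=6,interpolation=2)[...,::-1])
E
```

```text
t 9.22 [ 0.5267 -0.0869  0.0684] grasp ramp mm [-48.3   0.2  57. ] F [ 0.4  0.8 -0.6] M [-0.04  0.07 -0.01] gap 13.8
[255 191  17  22 210] [263.88095238 203.56190476]
```

View pics/c6.png

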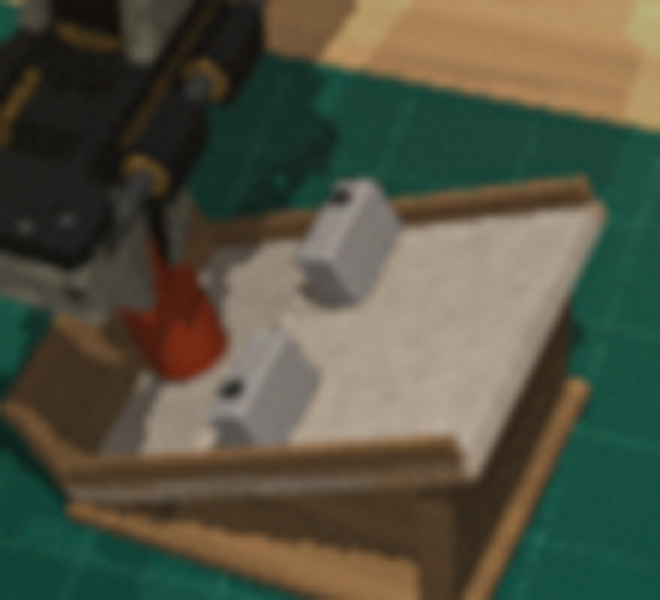

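The casting passed through the jaws and stands in the pocket at crop (180,325). I'll take it near the end wall, release it and lift away.

Request:
step_arm --plan '[{"dp": [-0.05,-0.43,-0.25],"jaw": 1,"roll": 0},{"dp": [-0.05,-0.43,-0.25],"jaw": 1,"roll": 0},{"dp": [-0.02,-0.2,-0.1],"jaw": 1,"roll": 0},{"dp": [0,0,0],"jaw": 1,"roll": 0},{"dp": [0,0,0],"jaw": 0.65,"roll": 0},{"dp": [0,0,0],"jaw": 0.65,"roll": 0},{"dp": [0,0,0],"jaw": 0.65,"roll": 0},{"dp": [0,0.5,2],"jaw": 0.65,"roll": 0},{"dp": [0,0,4],"jaw": 0.65,"roll": 0},{"dp": [0,0,5],"jaw": 0.65,"roll": 0},{"dp": [1,5,3],"jaw": 0.65,"roll": 0},{"dp": [1,6,0],"jaw": 0.65,"roll": 0},{"dp": [1,6,0],"jaw": 0.65,"roll": 0},{"dp": [2,6,0],"jaw": 0.65,"roll": 0},{"dp": [2,4,0],"jaw": 0.65,"roll": 0},{"dp": [2,2,0],"jaw": 0.65,"roll": 0},{"dp": [0,0,0],"jaw": 0.65,"roll": 0}]'

```text
t: 11.4
ee_pos: [0.6156, 0.1996, 0.2017]
orientation: [0.744, 0.669, -0.0, -0.0]
contact_force: [-0.3, -0.1, -0.3]
finger_gap: 0.352
gripper_force: 0.0
```

```bash
python3 - <<'E'
from h import *
st()
S=snap("scene");t,c=orange(S,(225,120,345,260));print(t,c)
t,c=orange(S,(355,240,400,300));print(t,c); 
for P in([.618,.199],[.62,.201],[.622,.199]): print(P,[np.round(proj(S,P+[z]),1) for z in(0,.03,.07)])
a=cv2.resize(S["img"][150:250,220:320],None,fx=4,fy=4,interpolation=2);b=cv2.resize(S["img"][200:300,330:430],None,fx=4,fy=4,interpolation=2)
cv2.imwrite("pics/c7.png",np.hstack([a,b])[...,::-1])
E
```

```text
t 11.40 [0.6156 0.1996 0.2017] grasp ramp mm [273.6  55.7  25. ] F [-0.3 -0.1 -0.3] M [-0.11  0.12 -0.  ] gap 32.7
[245 184  26  30 349] [257.98567335 200.0487106 ]
[375 259  20  30 402] [384.7960199 275.6119403]
[0.618, 0.199] [array([383.2, 282.2]), array([384.9, 274. ]), array([387.1, 262.5])]
[0.62, 0.201] [array([384. , 283.2]), array([385.7, 275.1]), array([388. , 263.6])]
[0.622, 0.199] [array([382.8, 283.8]), array([384.5, 275.7]), array([386.7, 264.2])]
```

View pics/c7.png

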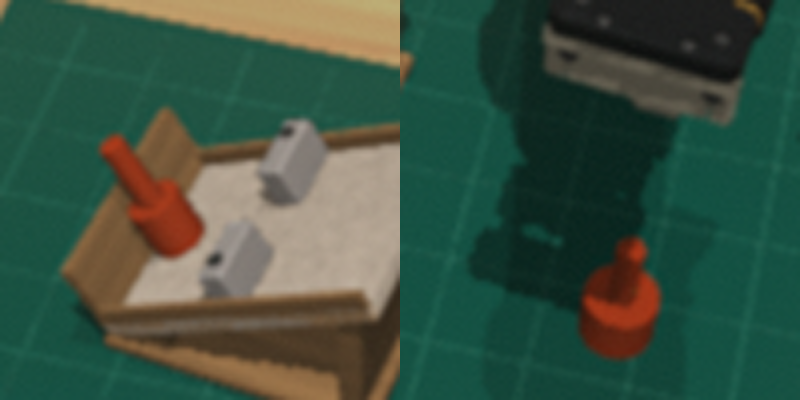

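The fitting casting stands against the end wall, body at crop (165,215) in the left half. The swollen one stands at right-half crop (620,310), with its stub top at (630,240), and the gripper is behind and above it.

Request:
step_arm --plan '[{"dp": [0.3,0,-5],"roll": 0,"jaw": 0.65},{"dp": [0,0,-5],"roll": 0,"jaw": 0.65},{"dp": [0,0,-4],"roll": 0,"jaw": 0.65},{"dp": [0,0,-2.2],"roll": 0,"jaw": 0.65},{"dp": [0,0,0],"roll": 0,"jaw": 0.65},{"dp": [0,0,0],"roll": 0,"jaw": 1},{"dp": [0,0,0],"roll": 0,"jaw": 1},{"dp": [0,0,0],"roll": 0,"jaw": 1}]' --newtons 15

```text
t: 12.45
ee_pos: [0.6192, 0.1973, 0.042]
orientation: [0.745, 0.667, 0.001, 0.0]
contact_force: [-0.3, -0.4, 2.8]
finger_gap: 0.148
gripper_force: 15.0
```

Request:
step_arm --plan '[{"dp": [0,0,5],"roll": 0,"jaw": 1},{"dp": [0,0,6],"roll": 0,"jaw": 1},{"dp": [0,0,6],"roll": 0,"jaw": 1},{"dp": [-1.5,-5,3],"roll": 0,"jaw": 1},{"dp": [-1.5,-5,0],"roll": 0,"jaw": 1},{"dp": [-1.5,-5,0],"roll": 0,"jaw": 1},{"dp": [-1.5,-5,0],"roll": 0,"jaw": 1},{"dp": [-1.5,-5,0],"roll": 0,"jaw": 1},{"dp": [-1.5,-5,0],"roll": 0,"jaw": 1},{"dp": [-1.5,-5,0],"roll": 0,"jaw": 1},{"dp": [-1.5,-5,0],"roll": 0,"jaw": 1},{"dp": [-1.5,-5,0],"roll": 0,"jaw": 1},{"dp": [-1.4,-4,0],"roll": 0,"jaw": 1},{"dp": [0,0,0],"roll": 0,"jaw": 1},{"dp": [0,0,0],"roll": 0,"jaw": 1}]'

```text
t: 14.32
ee_pos: [0.4698, -0.2917, 0.2407]
orientation: [0.745, 0.667, 0.001, -0.0]
contact_force: [0.5, 0.0, 0.1]
finger_gap: 0.145
gripper_force: 15.0
```

```bash
python3 - <<'E'
from h import *
st()
S=snap("scene");t,c=orange(S,(140,90,240,190));print(t,c)
print([np.round(proj(S,[.47,-.291,z]),1) for z in(.1,.13,.17,.21,.24)])
E
```

```text
t 14.32 [ 0.4698 -0.2917  0.2407] grasp ramp mm [-144.   -32.7  311.2] F [0.5 0.  0.1] M [-0.08  0.04  0.07] gap 13.5
[151  90  21  26 353] [161.76203966 104.23796034]
[array([173.5, 147.6]), array([170.5, 137. ]), array([166.2, 122.3]), array([161.7, 106.7]), array([158.2,  94.3])]
```

Held and centred over the tray; TCP must come down to about 0.047.

Request:
step_arm --plan '[{"dp": [0,0,-6],"roll": 0,"jaw": 1},{"dp": [0,0,-6],"roll": 0,"jaw": 1},{"dp": [0,0,-5],"roll": 0,"jaw": 1},{"dp": [0,0,-2],"roll": 0,"jaw": 1},{"dp": [0,0,-0.3],"roll": 0,"jaw": 1},{"dp": [0,0,0],"roll": 0,"jaw": 1},{"dp": [0,0,0],"roll": 0,"jaw": 0.65},{"dp": [0,0,0],"roll": 0,"jaw": 0.65},{"dp": [0,0,0],"roll": 0,"jaw": 0.65},{"dp": [0,0,4],"roll": 0,"jaw": 0.65},{"dp": [0,0,6],"roll": 0,"jaw": 0.65},{"dp": [0,0,6],"roll": 0,"jaw": 0.65},{"dp": [-1,5,0],"roll": 0,"jaw": 0.65},{"dp": [-1,5,0],"roll": 0,"jaw": 0.65},{"dp": [0,0,0],"roll": 0,"jaw": 0.65},{"dp": [0,0,0],"roll": 0,"jaw": 0.65}]'

```text
t: 16.38
ee_pos: [0.4496, -0.1935, 0.208]
orientation: [0.745, 0.667, -0.0, 0.001]
contact_force: [0.1, 0.4, 0.1]
finger_gap: 0.35
gripper_force: 0.0
```

```bash
python3 - <<'E'
from h import *
st()
S=snap("scene","end.png");print(orange(S,(145,120,215,200)),orange(S,(225,120,300,250)))
E
```

```text
t 16.38 [ 0.4496 -0.1935  0.208 ] grasp ramp mm [-77.9 -64.  235.3] F [0.1 0.4 0.1] M [-0.07  0.07  0.02] gap 32.5
(array([172, 154,  18,  27, 298], dtype=int32), array([179.92281879, 169.67785235])) (array([245, 184,  26,  30, 355], dtype=int32), array([257.91267606, 200.01126761]))
```

View pics/end.png

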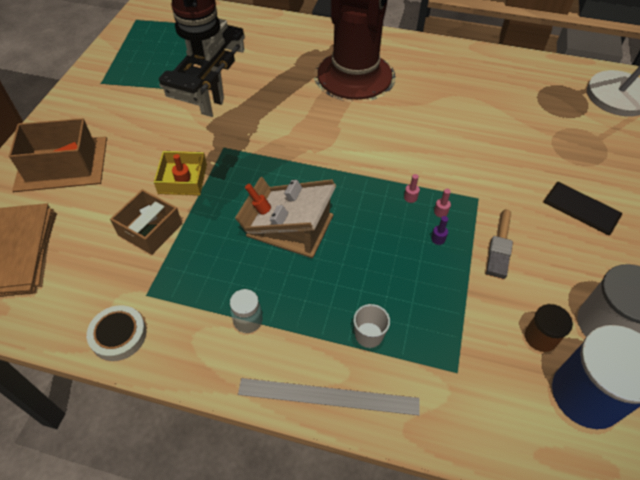

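The swollen casting stands in the tray at (180,170) and the fitting one in the pocket at (258,200). Everything else is unmoved and the arm is clear.

```bash
python3 -c "
from rig import manip
print(manip.job_done())"
```

```text
the job is handed in; nothing more can be done
None
```

I slid the 30 mm casting through the jaws without sticking and left it in the pocket. The other casting measured about 37 mm in both camera views; I put it in the yellow tray without trying it in the gauge, and handed the job in at about 16 s (the hand-in returned no verdict).

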